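# Seat the oak block in the jig and swing the latch shut

## Robot

A 6-joint arm with a two-finger parallel gripper is mounted at the origin on a cart in front of the work surface, level with it; the furniture and walls round the work are solid. World frame = base frame: x ahead of the robot, y to its left, z up, the work surface at z = 0. Lengths are in mm, angles in degrees, forces in N, time in s.
With the tool pointing down it reaches from about 350 to 850 mm from the base axis. Payload 8.1 kg.
Tool frame: the origin (TCP) lies midway between the tips of the shut fingers; the grasp point (between the pads) lies grip_depth behind it (grip_depth is the distance from the TCP to the grasp point, in mm); z points along the fingers, y is the line along which they close (so a half turn about z gives the same grasp; the last joint's range is limited). The gripper opens to 85 mm and grips with 20 to 120 N. Pads are 22 mm wide; open, the fingers measure 114 mm over their backs; the gripper's body (76 mm by 85 mm) begins 54 mm behind the grasp point. The pads swing forward as they close: fully open they stand 13 mm farther back than shut.
Start: joints at [67.987, 7.471, 85.268, -0, 87.261, -4.893], TCP at [176.602, 573.426, 231.292] pointing down, gripper open.
Joint ranges: [-169.43, 169.43], [-51.17, 129.36], [1.28, 143.12], [-76.62, 256.62], [0, 156.53], [-152.29, 152.29]. Speed limits (degrees/s): [136.94, 136.94, 159.86, 180, 180, 180].

## Interface

Orientations are given as [roll, pitch, yaw] about the fixed x, y, z axes, in that order (R = Rz(yaw) Ry(pitch) Rx(roll)).
In Python, from bench import sense, snapshot, hand_in, grip_depth gives the robot as it stands. The module is installed in compiled form; this text tells all that it offers.
- The arm moves only by the tool apply_moves, never from a script. Its argument "series" is text: rows parted by semicolons, each of 5 numbers parted by spaces: the shift along the tool's x, y, z each as a share of 0.3 m, from -1 to 1, then the turn about the tool's z as a share of 2 rad, from -1 to 1, then the gripper's target within -1 to 1 (shut at 1, half-way at 0, fully open at -1). In form: tx ty tz twist gripper; .... A call has 1 to 5 rows; each row shifts and turns the commanded pose from where the row before left it, along the tool's axes as they then stand; what a row does not reach is not made up. A row lasts 1/12 s, in which the tool goes at most 41.7 mm and 7.16 degrees, less where a joint would pass 70% of its speed; a pose out of reach is approached as far as the arm can. A call with a number of a shift or a turn outside -1 to 1 is refused whole. A call with a gripper value outside its range is refused whole. The fingers move at their own pace and stop on an object; "squeeze" is the grip in N (left out, the last holds). Time passes only in rows, so rows that do not move let the fingers close. It gives the time, the measured TCP pose, the force, the opening and the grip force at its end, in the units of the state.
- sense(): the state, without advancing time (a new reading comes with each control period).
- snapshot(name): name is "scene" or "top" or "wrist"; returns a dict with "frame" (400x640x3 uint8, blue, green, red), "depth" (400x640 float32, mm along the optical axis (not along the pixel's ray), 0 where there is no reading), "intrinsics" (3x3 intrinsics, pixels), "extrinsics" (4x4, takes a point from camera to world coordinates); the wrist camera has in their place "tool_from_camera" (4x4, takes a point from camera to tool coordinates, whose origin is the TCP and whose axes are the flange's). Camera axes: x right, y down, z forward; pixel columns grow to the right and rows downward; lengths in mm; the calibration is good to about 2 mm. A picture is of the moment at which its call begins: read the wrist's pose just before it.
- hand_in(): hands the job in; it is judged then, once.
The state is a dict: "time": time; "joint_pos": joint angles; "qd": joint speeds; "joint_efforts": joint torques, N m; "tool_pos": TCP position; "tcp_rot": TCP orientation; "ft_force": force on the tool from outside, world axes, zero at the start; "wrist_torque": the same for the moment, N m; "finger_gap": finger opening in mm; "grip_force": force on a finger pad.
Only numpy, scipy, OpenCV 4.12 (cv2) and the standard library are available. Lean on these libraries where they do the work, as an engineer would, in place of code of your own. Each camera call takes 0.05 s, during which the arm holds its last target. There are 200 camera calls.

## Task

With a fingertip, gently push the oak block along its channel in the plywood jig until it sits fully home against the end stop, and only then push the wooden latch arm round with one finger, across behind the block, until it meets its steel stop pin. Only push, never force either against its stop; do not lift the block out of the channel, and leave the tape measure, sanding block and pencil where they lie.

Things in the scene. Friction and masses are not known exactly. Their poses are not given: they have to be found in the camera images.
- jig: Fixed plywood jig; base board x -105..100, y -64..58 mm in its frame, top 12 mm above the bench; origin on the underside. A channel 48 mm wide runs along its x axis, centred on y = 0, between two wooden side rails (x -2..82 mm, 14 mm thick, tops 32 mm above the bench); closed at +x by the end stop, open at -x.
- end_stop (a point): Foot of the end stop's face, middle of the channel: x = 82, y = 0 mm in the jig's frame, 12 mm above the bench. The end stop is a wooden bar 18 mm thick, 110 mm wide, top 38 mm above the bench. More than 40 N from the fingers on block, latch or jig counts as forcing; 2 to 5 N moves either.
- stop_pin (a point): Top of the upright steel stop pin, 8 mm thick, at x = -10, y = 41 mm in the jig's frame, 38 mm above the bench; the end of the closed latch arm rests against its -x side.
- oak_block: Loose plain oak block 44 x 90 x 27 mm, under 0.15 kg, flat in the channel (top 39 mm above the bench), long side (its y axis) along it, origin at the centre of its underside. Starts 25 to 50 mm short of the end stop; home, its origin is at x = 37 mm in the jig's frame and its near end at x = -8 mm. Slides freely, 2 mm play each side.
- latch (a joint): Angle (rad) of the latch arm about an upright bolt, growing clockwise seen from above. 0: along the jig's -x, open beside the channel mouth; 1.57: closed, along the jig's +y across the mouth, at the pin (end of travel). Range -0.6 to 1.57, starts at -0.35 to 0. Stays where left (friction 0.1 N m, no spring). Closed, it is 6 mm behind a block that is home.
- latch_pivot (a point): Centre of the latch's bolt, at the top face of the arm (34 mm above the bench); at x = -22, y = -48 mm in the jig's frame. Wooden arm 16 mm wide, from 14 to 34 mm above the bench, with a round 22 mm boss here; the bolt head rises to 40 mm.
- latch_tip (a point): On the centre line of the latch arm near its rounded free end, at its top face, 87 mm from the pivot; the arm ends 8 mm further out.
- tape_measure: Black tape measure 38 x 90 x 80 mm standing on the bench beyond the jig; origin under its centre; to be left alone.
- sand_block: Brown sanding block 62 x 113 x 28 mm lying on the bench to the right of the jig; origin under its centre; to be left alone.
- carpenter_pencil: Flat carpenter's pencil 13 x 178 x 8 mm lying on the bench on the robot's side of the jig, long axis its own y; origin under its centre; to be left alone.

How it is judged:
By the outcome, as a careful person would: the job done as asked, in the order asked, and still so for the second after the job is handed in, with the robot touching nothing.
It also fails if it takes over 48 s, if anything falls off the work surface, if the arm or the gripper's body presses on something with over 40 N, if the wrist force passes 120 N, or if a joint passes its speed limit or range.

## Working session

There is one attempt and no reset: what is moved stays moved. The work goes in short steps, Python scripts to look and compute and a tool call to move; the robot and the scene stay as the last step left them, time stands still between calls to the robot, and variables do not carry over. Pictures are saved under pics/ and viewed, at most 10 in all, crops included, and the job is handed in when it is done.

Besides the shell and the picture viewer there is one more tool, called after "Request:" in YAML: its name, and indented under it one key for each argument. apply_moves: Moves the arm, as the interface text tells. Its arguments: {"type":"object","properties":{"series":{"type":"string"},"squeeze":{"type":"number"}},"required":["series"]}

```bash
mkdir -p pics
python3 - <<'E'
from bench import *
import cv2,numpy as np
print(grip_depth if not callable(grip_depth) else grip_depth()); s=sense(); print(s)
for n in("top","scene"):
    d=snapshot(n); cv2.imwrite(f"pics/{n}1.png",d["frame"]); np.savez(f"{n}1.npz",**d)
    print(d["intrinsics"].tolist(),np.round(d["extrinsics"],3).tolist())
E
```

```text
18.700000000000003
{'time': 0.0, 'joint_pos': array([ 6.79864943e+01,  7.51483840e+00,  8.53299210e+01,  4.61315984e-04,
        8.72611026e+01, -4.89498367e+00]), 'qd': array([ 0.02702663,  0.09590496, -0.01524238, -0.023238  ,  0.00016343,
       -0.00871516]), 'joint_efforts': array([ 2.63189713e-04, -5.69399035e+01, -5.00554240e+01, -2.71670592e-05,
        1.46223427e-02,  1.12706039e-04]), 'tool_pos': array([176.39759682, 572.90809797, 230.24108954]), 'tcp_rot': array([-1.79894563e+02, -9.49223161e-03,  1.62881447e+02]), 'ft_force': array([ 0.02272085,  0.10865753, -0.04241705]), 'wrist_torque': array([-0.00471873,  0.03125633, -0.00946917]), 'grip_force': 0.0, 'finger_gap': 85.24202740819308}
[[487.2174303279828, 0.0, 318.8295232055335], [0.0, 487.2174303279828, 204.1453815286521], [0.0, 0.0, 1.0]] [[-0.024, -0.984, 0.177, 353.566], [-0.999, 0.029, 0.029, -59.315], [-0.033, -0.176, -0.984, 996.752], [0.0, 0.0, 0.0, 1.0]]
[[404.56330600798793, 0.0, 318.0017301397547], [0.0, 404.56330600798793, 196.92042666859192], [0.0, 0.0, 1.0]] [[0.901, -0.37, 0.226, 338.753], [-0.434, -0.785, 0.443, -432.091], [0.013, -0.498, -0.867, 790.067], [0.0, 0.0, 0.0, 1.0]]
```

View pics/top1.png

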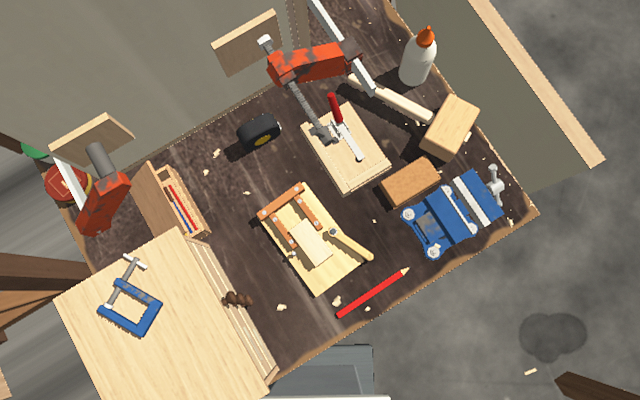

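View pics/scene1.png

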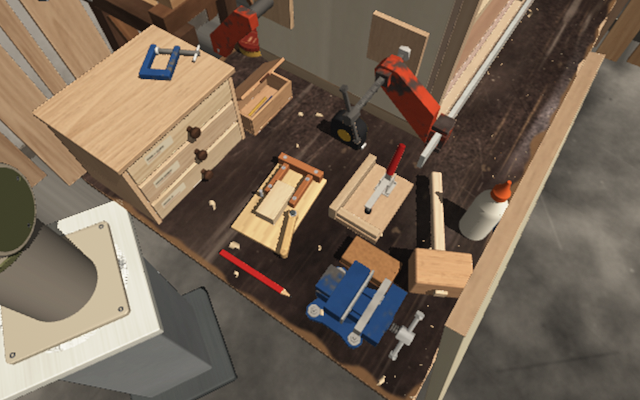

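The top view shows the jig around (315,238), its end stop at (282,201), the block at (308,243) and the latch at (350,245). The pencil is at (372,292). I'll enlarge the jig.

Run:
```python
import cv2,numpy as np
d=np.load("top1.npz"); f=d["frame"][170:305,240:420]
cv2.imwrite("pics/crop1.png",cv2.resize(f,None,fx=4.4,fy=4.4,interpolation=cv2.INTER_CUBIC))
K=d["intrinsics"];E=d["extrinsics"];D=d["depth"]
v,u=np.mgrid[0:400,0:640]
P=np.stack([(u-K[0,2])/K[0,0]*D,(v-K[1,2])/K[1,1]*D,D,np.ones_like(D)],-1)@E.T
np.save("P1.npy",P)
for p in [(325,275),(308,243),(300,215),(282,201),(350,245),(333,231),(372,292),(258,132),(410,183),(240,180),(200,250),(150,300),(345,160)]: print(p,P[p[1],p[0],:3].round(1))
```

```text
(325, 275) [386.  -39.4  10. ]
(308, 243) [448.   -8.3  41.6]
(300, 215) [508.6   8.5  13.8]
(282, 201) [534.5  42.7  36.6]
(350, 245) [442.7 -90.8  32.8]
(333, 231) [470.5 -58.   41.3]
(372, 292) [ 350.2 -132.2    6.1]
(258, 132) [666.9  84.4  78. ]
(410, 183) [ 565.4 -216.5   28.2]
(240, 180) [588.5 134.4   2.7]
(200, 250) [433.7 186.4 110.8]
(150, 300) [346.9 227.9 237.2]
(345, 160) [620.8 -87.1  16.9]
```

View pics/crop1.png

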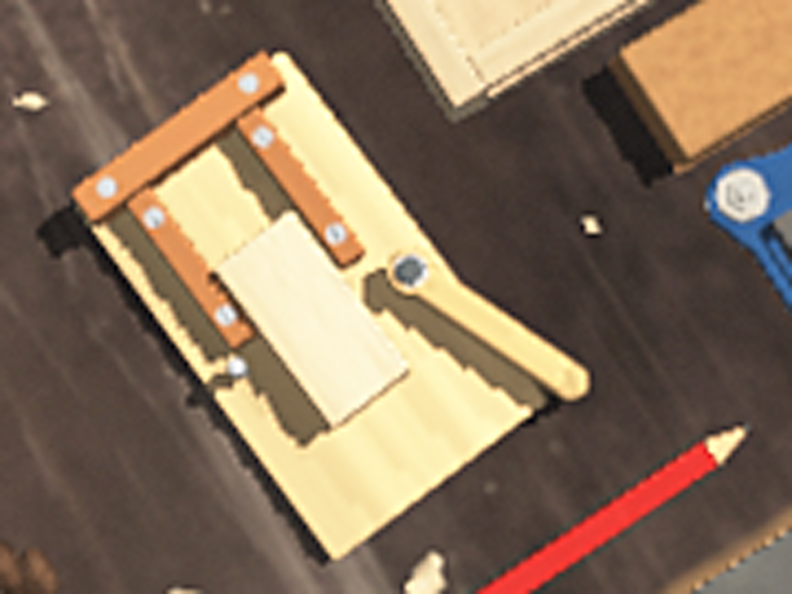

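The crop shows the pin at (236,366), bolt at (409,270), latch end at about (578,385), and block near corners at (330,427) and (409,370). I'll fit the jig pose from these known features.

```bash
cat > h.py <<'E'
import numpy as np
d=np.load("top1.npz");K=d["intrinsics"];E=d["extrinsics"]
def ray(u,v,z):
    r=E[:3,:3]@np.array([(u-K[0,2])/K[0,0],(v-K[1,2])/K[1,1],1]); return E[:3,3]+r*(z-E[2,3])/r[2]
def crop(x,y,z): return ray((x+.5)/4.4-.5+240,(y+.5)/4.4-.5+170,z)[:2]
E
python3 - <<'E'
from h import *
F=[(236,366,38,-10,41),(409,268,40,-22,-48),(335,560,12,-105,58),(540,408,12,-105,-64),(72,192,38,100,55),(265,52,38,100,-55),(287,87,38,82,-55),(95,221,38,82,55),(228,347,32,-2,38),(364,255,32,-2,-24-14)]
W=np.array([crop(*f[:3]) for f in F]);J=np.array([f[3:] for f in F],float)
wc,jc=W.mean(0),J.mean(0);H=(J-jc).T@(W-wc);a=np.arctan2(H[0,1]-H[1,0],H[0,0]+H[1,1])
R=np.array([[np.cos(a),-np.sin(a)],[np.sin(a),np.cos(a)]]);o=wc-R@jc
print("yaw",np.degrees(a),"o",o);print((W-(J@R.T+o)).round(1).tolist())
np.savez("jig.npz",R=R,o=o,a=a)
inv=lambda w:(R.T@(np.array(w)-o)).round(1)
for n,p in dict(nl=(330,427,39),nr=(409,372,39),fr=(290,211,39),fl=(213,270,39),latchend=(585,393,34),lt=(570,378,34)).items(): print(n,inv(crop(*p)),crop(*p).round(1))
for n,p in dict(pencil_tip=(745,430,4),pt2=(485,590,4)).items(): print(n,crop(*p).round(1),inv(crop(*p)))
P=np.load("P1.npy");x=P[...,:2]-o;j=x@R;
for lo in (60,):
  m=(P[...,2]>lo)&(abs(P[...,0]-450)<250)&(abs(P[...,1])<300)
  print(np.unique((P[m][:,:2]/40).round().astype(int)*40,axis=0).tolist())
E
```

```text
yaw 34.62832114088571 o [460.56675191  -5.70135601]
[[0.8, -1.0], [1.8, 0.5], [2.1, -2.3], [-1.3, 3.0], [-0.7, -1.4], [-0.7, 0.1], [-2.6, 0.5], [0.4, -1.6], [1.7, 0.9], [-1.5, 1.1]]
nl [-56.7  21.6] [401.7 -20.1]
nr [-57.7 -21.1] [425.1 -55.9]
fr [ 32.6 -20.7] [499.1  -4.2]
fl [31.3 23. ] [473.2  31.1]
latchend [-111.1  -79.2] [ 414.1 -134. ]
lt [-101.9  -77.8] [ 420.9 -127.6]
pencil_tip [ 397.3 -208.5] [-167.3 -130.9]
pt2 [328.3 -87.4] [-155.2    8. ]
[[200, 40], [200, 80], [200, 120], [200, 160], [200, 200], [200, 240], [200, 280], [240, 40], [240, 80], [240, 120], [240, 160], [240, 200], [240, 240], [240, 280], [280, 80], [280, 120], [280, 160], [280, 200], [280, 240], [280, 280], [320, 120], [320, 160], [320, 200], [320, 240], [320, 280], [360, -40], [360, 120], [360, 160], [360, 200], [360, 240], [360, 280], [400, 160], [400, 200], [400, 240], [400, 280], [440, -280], [440, -240], [440, 160], [440, 200], [440, 240], [440, 280], [480, -280], [480, -240], [480, -200], [480, 200], [480, 240], [480, 280], [520, -280], [520, -240], [520, 200], [520, 240], [520, 280], [560, -280], [560, -40], [560, 240], [560, 280], [600, -280], [600, -80], [600, -40], [600, 240], [600, 280], [640, -280], [640, -240], [640, -40], [640, 0], [640, 80], [640, 120], [640, 240], [640, 280], [680, -280], [680, -240], [680, -120], [680, -80], [680, 0], [680, 40], [680, 80], [680, 120], [680, 160], [680, 200], [680, 240]]
```

Residuals are 2–3 mm. The block's near end is at jig x ≈ -57, so the push is about 49 mm, and the latch is at about -0.35 rad. Next I'll check obstacle heights along the swing over the chest.

Run:
```python
import numpy as np
pts=[]
for n in("top","scene"):
    d=np.load(n+"1.npz");K=d["intrinsics"];E=d["extrinsics"];D=d["depth"]
    v,u=np.mgrid[0:400,0:640]
    P=np.stack([(u-K[0,2])/K[0,0]*D,(v-K[1,2])/K[1,1]*D,D,np.ones_like(D)],-1)@E.T
    P=P[D>0][:,:3]; pts.append(P)
P=np.vstack(pts); r=np.hypot(P[:,0],P[:,1]); a=np.degrees(np.arctan2(P[:,1],P[:,0]))
H=np.full((9,13),-1)
print("r bins",list(range(150,800,50)))
for a0 in range(-50,100,10):
    print(a0,[int(P[m,2].max()) if (m:=(a>=a0)&(a<a0+10)&(r>=r0)&(r<r0+50)).any() else None for r0 in range(150,800,50)])
```

```text
r bins [150, 200, 250, 300, 350, 400, 450, 500, 550, 600, 650, 700, 750]
-50 [6, 4, -805, -808, -809, -806, -808, -807, 3, 13, 247, 199, -27]
-40 [4, -713, -805, -809, 4, 4, 30, 117, 118, 350, 358, 357, 236]
-30 [5, -808, 0, 14, 12, 12, 97, 116, 118, 119, 346, 357, 358]
-20 [5, -8, 5, 20, 15, 38, 37, 16, 38, 56, 23, 208, 353]
-10 [2, 4, 5, 19, 18, 44, 45, 40, 331, 285, 293, 293, 394]
0 [2, 5, 5, 18, 15, 42, 43, 43, 43, 6, 293, 436, 401]
10 [3, 224, 224, 224, 222, 5, 5, 42, 10, 13, 515, 545, 3]
20 [4, 224, 225, 224, 225, 224, 226, 223, 268, 268, 568, 550, None]
30 [4, 225, 225, 226, 240, 239, 239, 233, 266, 266, 444, 155, 152]
40 [11, 225, 225, 225, 238, 240, 239, 225, 5, 5, 5, 36, 35]
50 [4, 225, 226, 225, 224, 224, 224, None, None, None, None, None, None]
60 [5, 224, 225, 224, -807, None, None, None, None, None, None, None, None]
70 [3, -809, 4, -808, -807, -806, -810, 248, 247, None, None, None, None]
80 [4, None, -815, -809, -808, -806, -808, -807, -810, -821, None, None, None]
90 [3, -821, None, None, -813, -807, -808, -810, -809, -808, -815, None, -811]
```

Request:
apply_moves:
  series: "0 0 -0.05 0 1; 0 0 -0.11 0 1; 0 0 -0.12 0 1; 0 0 -0.12 0 1; 0 0 -0.12 0 1"
  squeeze: 30

```text
time: 0.52
tool_pos: [176.4, 572.9, 388.2]
tcp_rot: [-179.9, -0.0, 162.9]
ft_force: [0.6, 0.5, -0.5]
finger_gap: 25.4
grip_force: 0.0
```

Request:
apply_moves:
  series: "-0.025 -0.035 0 0 1; -0.05 -0.07 0 0 1; -0.05 -0.07 0 0 1; -0.05 -0.07 0 0 1; -0.05 -0.07 0 0 1"

```text
time: 0.93
tool_pos: [213.4, 462.1, 386.7]
tcp_rot: [-179.9, -0.0, 162.9]
ft_force: [-0.0, -0.1, -0.1]
finger_gap: -0.0
grip_force: 0.0
```

Request:
apply_moves:
  series: "-0.05 -0.07 0 0 1; -0.05 -0.07 0 0 1; -0.05 -0.07 0 0 1; -0.05 -0.07 0 0 1; -0.05 -0.07 0 0 1"

```text
time: 1.35
tool_pos: [254.1, 339.5, 386.8]
tcp_rot: [-180.0, -0.0, 162.9]
ft_force: [0.3, 0.7, 0.2]
finger_gap: -0.1
grip_force: 0.0
```

Request:
apply_moves:
  series: "-0.05 -0.07 0 0 1; -0.05 -0.07 0 0 1; -0.05 -0.07 0 0 1; -0.05 -0.07 0 0 1; -0.05 -0.07 0 0 1"

```text
time: 1.77
tool_pos: [294.8, 217.2, 387.0]
tcp_rot: [-180.0, -0.0, 162.9]
ft_force: [1.0, -0.3, -0.1]
finger_gap: 0.4
grip_force: 0.0
```

Request:
apply_moves:
  series: "-0.05 -0.07 0 0 1; -0.05 -0.07 0 0 1; -0.05 -0.07 0 0 1; -0.05 -0.07 0 0 1; -0.05 -0.07 0 0 1"

```text
time: 2.18
tool_pos: [335.6, 94.7, 387.0]
tcp_rot: [-180.0, -0.0, 162.9]
ft_force: [1.2, -0.0, 1.0]
finger_gap: -0.1
grip_force: 0.0
```

Request:
apply_moves:
  series: "-0.05 -0.07 0 0 1; -0.05 -0.07 0 0 1; -0.05 -0.07 0 0 1; -0.05 -0.07 0 0 1; 0 0 0 0 1"

```text
time: 2.6
tool_pos: [368.7, -5.2, 386.4]
tcp_rot: [-179.9, -0.1, 162.7]
ft_force: [0.3, -0.1, -0.5]
finger_gap: 0.2
grip_force: 0.0
```

Request:
apply_moves:
  series: "0 0 0 0.06 1; 0 0 0 0.06 1; 0 0 0 0.06 1; 0 0 0 0.06 1; 0 0 0 0.06 1"

```text
time: 3.02
tool_pos: [368.0, -1.5, 387.0]
tcp_rot: [-180.0, -0.0, 128.2]
ft_force: [0.5, -0.6, 0.3]
finger_gap: -0.4
grip_force: 0.0
```

Request:
apply_moves:
  series: "0 0 0 0.06 1; 0 0 0 0.06 1; 0 0 0 0.06 1; 0 0 0 0.06 1; 0 0 0 0.06 1"

```text
time: 3.43
tool_pos: [367.9, -1.4, 387.0]
tcp_rot: [-180.0, -0.0, 93.8]
ft_force: [-0.0, -0.6, 0.7]
finger_gap: -0.1
grip_force: 0.0
```

Request:
apply_moves:
  series: "0 0 0 0.06 1; 0 0 0 0.06 1; 0 0 0 0.06 1; 0 0 0 0.06 1; 0 0 0 0.06 1"

```text
time: 3.85
tool_pos: [368.0, -1.4, 387.1]
tcp_rot: [-180.0, 0.0, 59.4]
ft_force: [-0.1, 0.1, 0.5]
finger_gap: 0.0
grip_force: 0.0
```

Request:
apply_moves:
  series: "0 0 0 0.06 1; 0 0 0 0.06 1; 0 0 0 0.06 1; 0 0 0 0.04 1; 0 0 0 0 1"

```text
time: 4.27
tool_pos: [368.0, -1.4, 387.1]
tcp_rot: [-180.0, 0.0, 34.3]
ft_force: [-0.9, 0.2, 0.0]
finger_gap: 0.1
grip_force: 0.0
```

Request:
apply_moves:
  series: "-0.01 0.04 0.05 0 1; -0.01 0.04 0.1 0 1; -0.01 0.04 0.1 0 1; -0.01 0.04 0.1 0 1; -0.01 0.03 0.1 0 1"

```text
time: 4.68
tool_pos: [388.2, -57.7, 250.8]
tcp_rot: [180.0, -0.0, 34.7]
ft_force: [0.4, 0.5, 0.4]
finger_gap: 0.2
grip_force: 0.0
```

Request:
apply_moves:
  series: "0 0 0.1 0 1; 0 0 0.05 0 1; 0 0 0 0 1; 0 0 0 0 1"

```text
time: 5.02
tool_pos: [387.5, -57.0, 206.8]
tcp_rot: [-179.9, 0.1, 34.7]
ft_force: [-1.0, -0.2, 0.8]
finger_gap: 0.0
grip_force: 0.0
```

Run:
```python
from bench import *
import cv2,numpy as np
s=sense();d=snapshot("wrist");np.savez("w1.npz",pos=s["tool_pos"],rot=s["tcp_rot"],**d)
cv2.imwrite("pics/w1.png",d["frame"]);print(s["tool_pos"],s["tcp_rot"],d["tool_from_camera"].round(3).tolist())
```

```text
[387.53043118 -56.96671535 206.82472381] [-1.79905036e+02  6.86124121e-02  3.46626482e+01] [[-0.0, -0.956, -0.293, 75.084], [1.0, -0.0, -0.0, -0.197], [0.0, -0.293, 0.956, -142.928], [0.0, 0.0, 0.0, 1.0]]
```

View pics/w1.png

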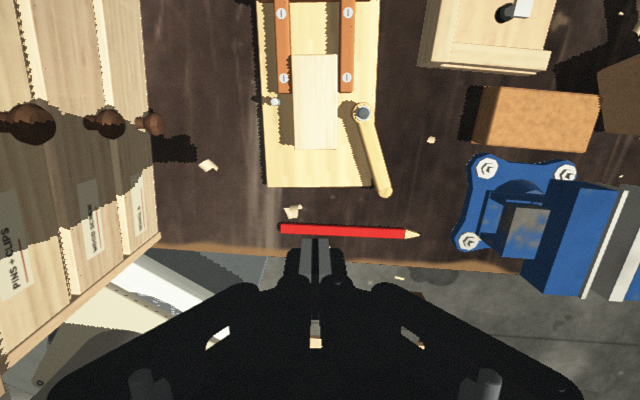

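The wrist view shows the jig square to the tool: pin (275,101), bolt (363,113), block near edge at row 149 (columns 293–337), board near corners (267,186) and (370,186), latch end (385,194). I'll compare this with the first fit.

Run:
```python
import numpy as np
from scipy.spatial.transform import Rotation as Ro
w=np.load("w1.npz");g=np.load("jig.npz");R,o=g["R"],g["o"];K=w["intrinsics"]
T=np.eye(4);T[:3,:3]=Ro.from_euler("xyz",w["rot"],degrees=True).as_matrix();T[:3,3]=w["pos"];E=T@w["tool_from_camera"]
def ray(u,v,z):
    r=E[:3,:3]@np.array([(u-K[0,2])/K[0,0],(v-K[1,2])/K[1,1],1]);return (E[:3,3]+r*(z-E[2,3])/r[2])[:2]
for n,p in dict(pin=(275,101,38),bolt=(363,112,40),bl=(267,186,12),br=(370,186,12),nl=(293,149,39),nr=(337.5,149,39),railL=(284.5,93,32),railR=(347,93,32),latchtip=(385,190,34),mid=(375,153,34),penR=(420,235,4),penL=(281,229,4)).items():
    print(n,ray(*p).round(1),(R.T@(ray(*p)-o)).round(1))
D=w["depth"];print(D[120,315])
```

```text
pin [430.1  20.8] [-10.   39.1]
bolt [471.2 -56.8] [-20.3 -48.1]
bl [343.7 -19.1] [-103.8   55.4]
br [ 411.9 -117.7] [-103.7  -64.5]
nl [400.9 -19.9] [-57.1  22.2]
nr [427.1 -57.6] [-57.1 -23.7]
railL [441.6  17.8] [-2.3 30.1]
railR [477.2 -33.7] [ -2.2 -32.4]
latchtip [ 420.1 -127.2] [-102.4  -77. ]
mid [445.8 -93.3] [-61.9 -63.6]
penR [ 396.4 -210.6] [-169.2 -132.1]
penL [304.1 -63. ] [-161.3   41.8]
300.27924
```

Request:
apply_moves:
  series: "0 0 0.1 0 1; 0 0 0.12 0 1; 0 0 0.12 0 1; 0 0 0.12 0 1; 0 0 0.1 0 1"

```text
time: 5.48
tool_pos: [389.5, -57.5, 39.4]
tcp_rot: [179.9, -0.1, 34.6]
ft_force: [-0.0, 0.1, 0.3]
finger_gap: 0.2
grip_force: 0.0
```

Request:
apply_moves:
  series: "0 0 0.045 0 1; 0 0 0 0 1; 0 0 0 0 1"

```text
time: 5.73
tool_pos: [389.1, -57.5, 27.1]
tcp_rot: [180.0, -0.0, 34.6]
ft_force: [-0.4, 1.1, 0.2]
finger_gap: -0.2
grip_force: 0.0
```

Request:
apply_moves:
  series: "0.015 0 0 0 1; 0.015 0 0 0 1; 0.015 0 0 0 1; 0.015 0 0 0 1; 0.01 0 0 0 1"

```text
time: 6.15
tool_pos: [406.7, -45.3, 26.7]
tcp_rot: [179.9, -0.1, 34.6]
ft_force: [-0.2, -1.2, 1.0]
finger_gap: -0.3
grip_force: 0.3
```

Request:
apply_moves:
  series: "0.01 0 0 0 1; 0.01 0 0 0 1; 0.01 0 0 0 1; 0.01 0 0 0 1; 0.01 0 0 0 1"

```text
time: 6.57
tool_pos: [417.9, -36.9, 25.7]
tcp_rot: [-180.0, 0.0, 34.5]
ft_force: [-0.1, -0.2, 0.2]
finger_gap: 0.1
grip_force: 0.3
```

Request:
apply_moves:
  series: "0.01 0 0 0 1; 0.01 0 0 0 1; 0.01 0 0 0 1; 0.01 0 0 0 1; 0.01 0 0 0 1"

```text
time: 6.98
tool_pos: [430.4, -28.3, 25.8]
tcp_rot: [-180.0, 0.0, 34.5]
ft_force: [-1.2, -0.4, -0.4]
finger_gap: 0.1
grip_force: 0.1
```

Run:
```python
from bench import *
import cv2
d=snapshot("wrist");cv2.imwrite("pics/w2.png",d["frame"][:300,120:520])
```

```text
(no output)
```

View pics/w2.png

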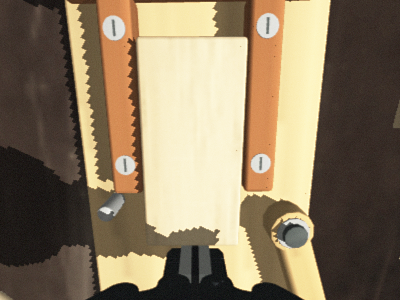

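The block moves with the finger: its near edge is at the tip (195,245), and its far edge at row 38 still has a gap to the stop at row 2. I'll continue, slower near the end.

Request:
apply_moves:
  series: "0.01 0 0 0 1; 0.01 0 0 0 1; 0.01 0 0 0 1; 0.01 0 0 0 1; 0.005 0 0 0 1"

```text
time: 7.45
tool_pos: [441.7, -20.7, 25.8]
tcp_rot: [180.0, -0.0, 34.5]
ft_force: [-0.2, -0.6, 0.7]
finger_gap: -0.4
grip_force: 0.3
```

Request:
apply_moves:
  series: "0.003 0 0 0 1; 0.003 0 0 0 1; 0.003 0 0 0 1"

```text
time: 7.7
tool_pos: [443.5, -19.3, 25.8]
tcp_rot: [-180.0, 0.0, 34.5]
ft_force: [-0.4, -0.5, 0.5]
finger_gap: 0.0
grip_force: 0.3
```

Request:
apply_moves:
  series: "0.003 0 0 0 1; 0.003 0 0 0 1"

```text
time: 7.87
tool_pos: [445.0, -18.3, 25.8]
tcp_rot: [-180.0, 0.0, 34.5]
ft_force: [-0.7, 0.1, -0.4]
finger_gap: 0.2
grip_force: 0.3
```

Request:
apply_moves:
  series: "0.003 0 0 0 1; 0 0 0 0 1"

```text
time: 8.03
tool_pos: [445.4, -18.1, 25.8]
tcp_rot: [-180.0, 0.1, 34.5]
ft_force: [-3.3, -2.8, 2.0]
finger_gap: 0.2
grip_force: 2.1
```

Request:
apply_moves:
  series: "0.002 0 0 0 1; 0 0 0 0 1"

```text
time: 8.2
tool_pos: [445.5, -18.1, 25.7]
tcp_rot: [-180.0, 0.1, 34.5]
ft_force: [-5.9, -4.4, 5.4]
finger_gap: 0.4
grip_force: 3.9
```

Request:
apply_moves:
  series: "0.002 0 0 0 1; 0 0 0 0 1"

```text
time: 8.37
tool_pos: [445.5, -18.0, 25.7]
tcp_rot: [-180.0, 0.2, 34.5]
ft_force: [-9.9, -6.4, 7.9]
finger_gap: -0.0
grip_force: 5.7
```

The force rises without motion, so the block is against the stop. I'll back off, lift and look.

Request:
apply_moves:
  series: "-0.006 0 0 0 1; -0.03 0 0 0 1; -0.06 0 0 0 1; -0.06 0 0 0 1; -0.05 0 -0.05 0 1"

```text
time: 8.78
tool_pos: [392.5, -51.9, 38.2]
tcp_rot: [-179.8, 0.2, 34.6]
ft_force: [-1.3, -0.4, -0.2]
finger_gap: 0.2
grip_force: 0.0
```

Request:
apply_moves:
  series: "0 0 -0.1 0 1; 0 0 -0.1 0 1; 0 0 -0.05 0 1; 0 0 0 0 1; 0 0 0 0 1"

```text
time: 9.2
tool_pos: [396.6, -52.5, 116.7]
tcp_rot: [179.9, -0.1, 34.5]
ft_force: [0.2, 0.2, 0.4]
finger_gap: 0.2
grip_force: 0.0
```

Run:
```python
from bench import *
import cv2,numpy as np
s=sense();d=snapshot("wrist");np.savez("w3.npz",pos=s["tool_pos"],rot=s["tcp_rot"],**d)
print(s["tool_pos"],s["tcp_rot"])
cv2.imwrite("pics/w3.png",cv2.resize(d["frame"][:260,200:460],None,fx=2.3,fy=2.3,interpolation=cv2.INTER_CUBIC))
```

```text
[396.58473028 -52.48614062 116.73442927] [ 1.79873895e+02 -1.26656313e-01  3.45328027e+01]
```

View pics/w3.png

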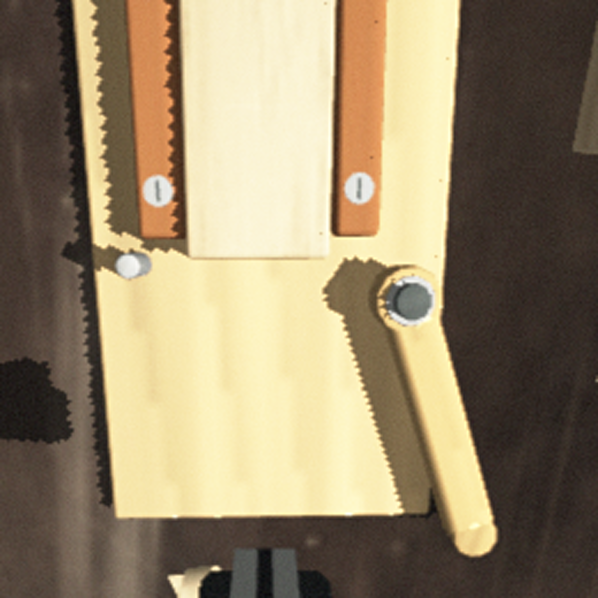

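Run:
```python
import numpy as np
from scipy.spatial.transform import Rotation as Ro
w=np.load("w3.npz");g=np.load("jig.npz");R,o=g["R"],g["o"];K=w["intrinsics"]
T=np.eye(4);T[:3,:3]=Ro.from_euler("xyz",w["rot"],degrees=True).as_matrix();T[:3,3]=w["pos"];E=T@w["tool_from_camera"]
def ray(u,v,z):
    r=E[:3,:3]@np.array([(u-K[0,2])/K[0,0],(v-K[1,2])/K[1,1],1]);return (E[:3,3]+r*(z-E[2,3])/r[2])[:2]
for n,p in dict(pin=(127,265,38),bolt=(411,300,40),nl=(188,257,39),nr=(328,255,39),railL=(160,237,32),railR=(355,235,32),bl=(115,516,12),latchend=(474,538,34)).items():
    q=ray((p[0]+.5)/2.3-.5+200,(p[1]+.5)/2.3-.5,p[2]);print(n,(R.T@(q-o)).round(1))
P=np.load("P1.npy")[...,:3].reshape(-1,3);j=(P[:,:2]-o)@R
for h in (15,50,80): 
    m=(P[:,2]>h)&(abs(j[:,0]+85)<70)&(j[:,1]<-100)&(j[:,1]>-300);print(h,j[m,1].max() if m.any() else None,P[m,2].max() if m.any() else None)
```

```text
pin [-10.2  40.4]
bolt [-20.8 -47.9]
nl [-7.9 21.3]
nr [ -7.3 -21.8]
railL [-1.9 30.6]
railR [ -1.4 -30.7]
bl [-104.2   55.5]
latchend [-104.1  -76.5]
15 -175.35718548097378 119.25981957644854
50 -175.35718548097378 119.25981957644854
80 -175.35718548097378 119.25981957644854
```

The block is home: its near end measures -7.6 and should be -8. Now over to the latch's outer side and down.

Request:
apply_moves:
  series: "-0.01 0.04 0 0 1; -0.01 0.08 0 0 1; 0 0.08 0 0 1; 0 0.08 0 0 1; 0 0.06 0 0 1"

```text
time: 9.67
tool_pos: [448.3, -140.5, 113.8]
tcp_rot: [-179.9, 0.1, 34.5]
ft_force: [-0.6, -0.1, -0.3]
finger_gap: -0.4
grip_force: 0.0
```

Request:
apply_moves:
  series: "0 0 0 0 1; 0 0 0 0 1"

```text
time: 9.83
tool_pos: [447.6, -139.5, 113.8]
tcp_rot: [-179.8, 0.1, 34.5]
ft_force: [-0.4, -0.0, -0.5]
finger_gap: 0.0
grip_force: 0.0
```

Request:
apply_moves:
  series: "0 0.006 0.03 0 1; 0 0 0.08 0 1; 0 0 0.1 0 1; 0 0 0.06 0 1; 0 0 0.03 0 1"

```text
time: 10.25
tool_pos: [446.5, -139.0, 21.7]
tcp_rot: [-179.7, 0.2, 34.6]
ft_force: [-0.2, 0.7, -0.1]
finger_gap: 0.3
grip_force: 0.0
```

Request:
apply_moves:
  series: "0 0 0 0 1; 0 0 0 0 1"

```text
time: 10.42
tool_pos: [449.2, -140.4, 25.5]
tcp_rot: [-179.9, 0.0, 34.6]
ft_force: [0.1, 0.2, -0.2]
finger_gap: 0.0
grip_force: 0.0
```

Request:
apply_moves:
  series: "0 -0.01 0 0 1; 0 -0.015 0 0 1; 0 -0.02 0 0 1; 0 -0.02 0 0 1; 0 -0.02 0 0 1"

```text
time: 10.83
tool_pos: [436.1, -120.5, 27.2]
tcp_rot: [179.8, -0.1, 34.5]
ft_force: [-0.5, -4.1, 6.9]
finger_gap: 0.3
grip_force: 3.3
```

Request:
apply_moves:
  series: "0 -0.015 0 0 1; 0 -0.015 0 0 1; 0 -0.015 0 0 1"

```text
time: 11.08
tool_pos: [428.5, -109.3, 27.3]
tcp_rot: [179.8, -0.1, 34.5]
ft_force: [-0.5, -3.0, 6.7]
finger_gap: -0.2
grip_force: 3.4
```

Request:
apply_moves:
  series: "0 -0.015 0 0 1; 0 -0.015 0 0 1; 0 -0.015 0 0 1; 0 -0.015 0 0 1; 0 -0.015 0 0 1"

```text
time: 11.5
tool_pos: [416.3, -90.7, 27.4]
tcp_rot: [179.8, -0.1, 34.5]
ft_force: [2.9, -1.1, 5.0]
finger_gap: 0.2
grip_force: 4.0
```

Request:
apply_moves:
  series: "0 -0.015 0 0 1; 0 -0.015 0 0 1; 0 -0.015 0 0 1; 0 -0.015 0 0 1; 0 -0.01 0 0 1"

```text
time: 11.92
tool_pos: [403.9, -72.9, 26.7]
tcp_rot: [179.9, -0.1, 34.5]
ft_force: [5.3, -1.4, 3.9]
finger_gap: 0.2
grip_force: 3.3
```

Request:
apply_moves:
  series: "0.012 -0.01 0 0 1; 0.012 -0.01 0 0 1; 0.012 -0.01 0 0 1; 0.012 -0.01 0 0 1; 0.012 -0.01 0 0 1"

```text
time: 12.33
tool_pos: [408.1, -49.9, 25.0]
tcp_rot: [-179.9, 0.1, 34.5]
ft_force: [-1.5, -1.4, 1.6]
finger_gap: -0.1
grip_force: 1.1
```

Request:
apply_moves:
  series: "0.012 -0.01 0 0 1; 0.012 -0.007 0 0 1; 0.012 -0.007 0 0 1; 0.012 -0.007 0 0 1"

```text
time: 12.67
tool_pos: [415.8, -34.3, 25.5]
tcp_rot: [-180.0, 0.0, 34.5]
ft_force: [0.7, -3.0, -0.4]
finger_gap: 0.3
grip_force: 1.0
```

Request:
apply_moves:
  series: "0.01 -0.005 0 0 1; 0.01 -0.005 0 0 1; 0.008 -0.003 0 0 1; 0.003 0 0 0 1"

```text
time: 13.0
tool_pos: [421.5, -25.9, 25.8]
tcp_rot: [-180.0, -0.0, 34.6]
ft_force: [-1.6, -0.7, 0.3]
finger_gap: 0.2
grip_force: 0.9
```

Request:
apply_moves:
  series: "0.003 0 0 0 1; 0.003 0 0 0 1"

```text
time: 13.17
tool_pos: [422.6, -25.0, 25.7]
tcp_rot: [-180.0, 0.0, 34.5]
ft_force: [-2.4, -0.5, 0.9]
finger_gap: -0.0
grip_force: 1.0
```

Request:
apply_moves:
  series: "0.003 0 0 0 1; 0 0 0 0 1"

```text
time: 13.33
tool_pos: [423.4, -24.6, 25.7]
tcp_rot: [-180.0, 0.0, 34.5]
ft_force: [-2.8, -0.6, 0.4]
finger_gap: 0.2
grip_force: 0.8
```

Request:
apply_moves:
  series: "0.003 0 0 0 1; 0 0 0 0 1"

```text
time: 13.5
tool_pos: [423.5, -24.5, 25.6]
tcp_rot: [-180.0, 0.1, 34.5]
ft_force: [-5.8, -1.6, 2.3]
finger_gap: -0.1
grip_force: 3.1
```

Request:
apply_moves:
  series: "0.002 0 0 0 1; 0 0 0 0 1"

```text
time: 13.67
tool_pos: [423.6, -24.4, 25.5]
tcp_rot: [-180.0, 0.2, 34.5]
ft_force: [-8.8, -3.9, 5.3]
finger_gap: -0.3
grip_force: 4.6
```

Request:
apply_moves:
  series: "0.002 0 0 0 1; 0 0 0 0 1"

```text
time: 13.83
tool_pos: [423.7, -24.3, 25.5]
tcp_rot: [-179.9, 0.2, 34.5]
ft_force: [-10.9, -6.3, 7.9]
finger_gap: -0.1
grip_force: 6.1
```

The latch is at the pin, with the force rising and no motion. I'll back off, lift and check.

Request:
apply_moves:
  series: "-0.006 0 0 0 1; -0.03 0 0 0 1; -0.06 0 0 0 1; -0.06 0 -0.03 0 1; 0 0 -0.1 0 1"

```text
time: 14.25
tool_pos: [380.8, -50.1, 60.4]
tcp_rot: [-179.6, 0.4, 34.5]
ft_force: [-0.8, 0.5, -1.7]
finger_gap: 0.4
grip_force: 0.0
```

Request:
apply_moves:
  series: "0 0 -0.1 0 1; 0 0 -0.08 0 1; 0 0 0 0 1; 0 0 0 0 1; 0 0 0 0 1"

```text
time: 14.67
tool_pos: [386.6, -50.1, 118.5]
tcp_rot: [180.0, -0.0, 34.5]
ft_force: [-0.2, 0.3, -0.2]
finger_gap: -0.0
grip_force: 0.0
```

Run:
```python
from bench import *
import cv2,numpy as np
s=sense();d=snapshot("wrist");np.savez("w4.npz",pos=s["tool_pos"],rot=s["tcp_rot"],**d)
print(s["tool_pos"],s["ft_force"],s["time"])
cv2.imwrite("pics/w4.png",cv2.resize(d["frame"][:260,200:460],None,fx=2.3,fy=2.3,interpolation=cv2.INTER_CUBIC))
```

```text
[386.609315   -50.13540937 118.49235674] [-0.19791411  0.34563201 -0.24220612] 14.6667
```

View pics/w4.png

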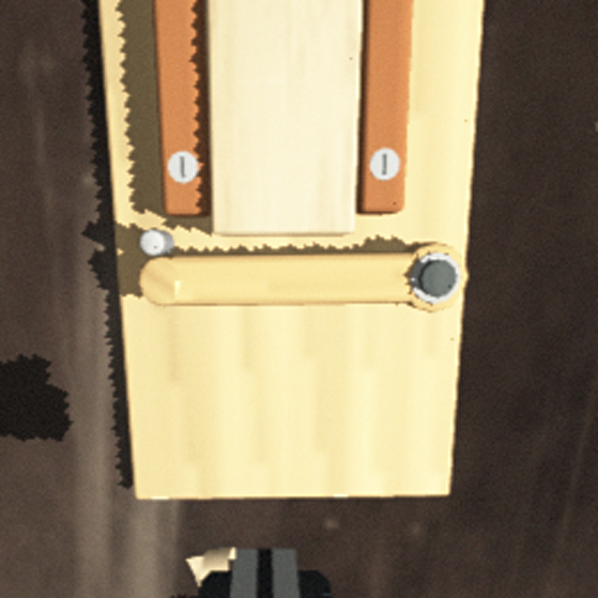

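The latch lies square across the mouth, its end at (160,280) against the pin at (155,242). The block's near edge at (283,233) is still just past the rail ends. The gripper is clear.

```bash
python3 -c "from bench import *; print(hand_in())"
```

```text
the job is handed in; nothing more can be done
None
```

The oak block sits home against the end stop and the latch was then closed against its pin; I stopped each at about 15 N (limit 40 N), left the other items untouched, and handed in at about 15 s with the gripper clear.

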